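# Switch the lapping machine off and hold its guard half open

## Task

First turn the speed knob of the lapping machine fully anticlockwise to its off stop. Then lift the clear guard by its black handle and hold it open at 45 degrees, where its lower edge stands at the red mark, so that I can reach in to the plate; it falls shut if let go, so finish while still holding the handle there, with the guard still. Leave the brass ring on the plate and the oil can and screw tin where they are.

Things in the scene. Friction and masses are not known exactly. Their poses are not given: they have to be found in the camera images.
- lapper: Bench lapping machine, fixed: blue housing 276 (x) x 220 (y) mm, deck 60 mm above the bench, raised grey ledge with the knob along the front (x -136 to -60 mm, top 80 mm high). Origin: centre of its underside; x from front (knob, robot's side) to rear (hinge), y to its left, z up; yaw -0.4 to 0.1 rad. A round steel plate (152 mm across, top 70 mm high, centre x = 35 mm) lies under the clear guard.
- speed_knob (a joint): Speed knob angle in rad: 0 is the off stop (fully anticlockwise from above), growing clockwise to 4.7. Light friction (0.03 N m), stays where left. Starts 0.7 to 1.4. At 0 its grip bar lies along the lapper's x axis with its white line on the robot's side, at the red dot; at angle a the bar is turned by -a about z from there.
- speed_knob_grip (a point): Point on the knob's vertical axis at gripping height, 117 mm above the bench, at x = -98, y = 0 mm of the lapper. Black knob: flange 40 mm across (top 94 mm above the bench) with an upright grip bar 38 mm long, 14 mm thick, top 124 mm above the bench; grip across its thickness from above. The point's x axis runs along the bar and turns with it.
- guard (a joint): Opening angle of the clear guard in rad: 0 closed (level), grows as its front edge rises, stop at 1.1; 0.785 is 45 degrees. It falls shut by its weight from every angle (0.34 to 0.53 kg; 2 to 4 N upward at the handle lifts it).
- guard_hinge (a point): Middle of the guard's hinge axis, which runs level along the lapper's y axis; at x = 125 mm, y = 0, 62 mm above the bench. It does not move when the guard opens.
- handle_foot (a point): Black bow handle on top of the guard, moving with it. This point lies on the guard's top, midway between its feet. Guard closed: axes as the lapper's, it is at x = -15 mm, y = 0, 100 mm above the bench. The guard is a clear box 176 (x) x 190 (y) x 38 mm with yellow lower edges; its front edge is 40 mm in front of the handle.
- handle_bar (a point): Middle of the handle's round bar: 12 mm thick, 108 mm long along y, centre 38 mm above the guard's top (138 mm above the bench), 140 mm in front of and 76 mm above the hinge axis when closed; gap under it 32 mm. Grip it from above, fingers closing along the lapper's x; it can turn in the grip as the guard swings. The knob's edge is 63 mm in front of it: open the fingers only partly here.
- mark45 (a point): Tip of the red 45 degree mark, 73 mm from the hinge axis, on a dark quarter-circle scale (white ticks every 15 degrees) at the right of the hinge (y = -105 mm of the lapper); the guard's yellow lower side edge points at it when the guard is open at 45 degrees.
- lap_ring: Loose brass ring, 68 mm outside, 50 mm inside, 18 mm high, lying on the lapping plate under the guard; to be left alone. Origin at the centre of its underside.
- oil_can: Loose green oil can, 68 mm across, 174 mm high with its spout, left of the machine towards the back; bystander. Origin at the centre of its underside.
- screw_tin: Loose round open tin of screws, 94 mm across, 28 mm high, right of the machine towards the front; bystander. Origin at the centre of its underside.

How it is judged:
By the outcome, as a careful person would: the job done as asked, in the order asked, and still so for the second after the job is handed in, while the arm keeps its last pose, push and grip.
It also fails if it takes over 48 s, if anything falls off the work surface, if the arm or the gripper's body presses on something with over 40 N, if the wrist force passes 120 N, or if a joint passes its speed limit or range.

## Robot

A 7-joint arm with a two-finger parallel gripper is mounted at the origin on a cart in front of the work surface, level with it; the furniture and walls round the work are solid. World frame = base frame: x ahead of the robot, y to its left, z up, the work surface at z = 0. Lengths are in mm, angles in degrees, forces in N, time in s.
With the tool pointing down it reaches from about 425 to 875 mm from the base axis. Payload 4.7 kg.
Tool frame: the origin (TCP) lies at the very end of the fingers, on their centre line; the grasp point (between the pads) lies 19 mm behind it; z points along the fingers, y is the line along which they close (so a half turn about z gives the same grasp; the last joint's range is limited). The gripper opens to 87 mm and grips with 3 to 60 N. Pads are 19 mm wide; open, the fingers measure 117 mm over their backs; the gripper's body (75 mm by 190 mm) begins 51 mm behind the grasp point.
Start: joints at [-72.932, 18.392, -4.016, 83.108, 1.295, 78.541, -3.26], TCP at [182.031, 624.012, 222.587] pointing down, gripper open.
Joint ranges: [-163.93, 163.93], [-17.29, 119.83], [-79.2, 71.16], [3.27, 140.29], [-89.18, 269.18], [5.43, 117.66], [-154.24, 154.24]. Speed limits (degrees/s): [147.25, 147.25, 180, 180, 180, 180, 180].

## Interface

Orientations are given as a 3x3 rotation matrix whose columns are the frame's x, y, z axes.
In Python, from plant import observe, capture, order gives the robot as it stands.
- The arm moves only by the tool step_arm, never from a script. Its arguments are lists of equal length, an entry for each row: "hand": the opening, from -1 (shut) to 1 (fully open); "dp": the shift along the world's x, y, z in m, a list of three; "angular": the turn, a rotation vector about the world's x, y, z in rad, a list of three. A call has 1 to 12 rows; each row shifts and turns the commanded pose from where the row before left it; what a row does not reach is not made up. A row lasts 1/12 s, in which the tool goes at most 41.7 mm and 7.16 degrees, less where a joint would pass 70% of its speed; a pose out of reach is approached as far as the arm can. A call with a gripper value outside its range is refused whole. The fingers move at their own pace and stop on an object; the grip force is fixed at half the most. Time passes only in rows, so rows that do not move let the fingers close. It gives the time, the measured TCP pose, the force, the opening and the grip force at its end, in the units of the state.
- observe(): the state, without advancing time (a new reading comes with each control period).
- capture(name): name is "scene" or "top"; returns a dict with "image" (384x512x3 uint8, red, green, blue), "depth" (384x512 float32, mm along the optical axis (not along the pixel's ray), 0 where there is no reading), "intrinsics" (3x3 intrinsics, pixels), "extrinsics" (4x4, takes a point from world to camera coordinates). Camera axes: x right, y down, z forward; pixel columns grow to the right and rows downward; lengths in mm; the calibration is good to about 2 mm. A picture is of the moment at which its call begins.
- order.finish_job(): hands the job in; it is judged then, once.
The state is a dict: "t": time; "qpos": joint angles; "qvel": joint speeds; "effort": joint torques, N m; "tool_pos": TCP position; "ee_rot": TCP orientation; "contact_force": force on the tool from outside, world axes, zero at the start; "wrist_torque": the same for the moment, N m; "gripper_width": finger opening in mm; "gripper_force": force on a finger pad.
Only numpy, scipy, OpenCV 4.12 (cv2) and the standard library are available. Lean on these libraries where they do the work, as an engineer would, in place of code of your own. Each camera call takes 0.05 s, during which the arm holds its last target. There are 200 camera calls.

## Working session

There is one attempt and no reset: what is moved stays moved. The work goes in short steps, Python scripts to look and compute and a tool call to move; the robot and the scene stay as the last step left them, time stands still between calls to the robot, and variables do not carry over. Pictures are saved under pics/ and viewed, at most 10 in all, crops included, and the job is handed in when it is done.

Besides the shell and the picture viewer there is one more tool, called after "Request:" by a JSON object that holds its "name" and its "arguments". step_arm: Moves the arm, as the interface text tells. Its arguments: {"type":"object","properties":{"hand":{"type":"array"},"dp":{"type":"array"},"angular":{"type":"array"}},"required":["hand","dp","angular"]}

```bash
mkdir -p pics; ls
python3 - <<'E'
from plant import observe,capture
import cv2,numpy as np
s=observe();print(s)
for n in("scene","top"):
    c=capture(n);cv2.imwrite(f"pics/{n}0.png",c["image"][:,:,::-1]);np.savez(f"{n}0.npz",**c)
    print(n,c["intrinsics"],c["extrinsics"])
E
```

```text
pics
{'t': 0.0, 'qpos': array([-72.93148016,  18.43845604,  -4.01395038,  83.17359281,
         1.2949151 ,  78.54145889,  -3.26003072]), 'qvel': array([ 0.0825599 , -0.0087269 ,  0.02201648, -0.13237731,  0.11442859,
       -0.01913947,  0.04139278]), 'effort': array([-2.66162806e-04, -4.91307592e+01, -4.04493660e-01, -3.12510073e+01,
       -6.40203897e-02,  4.41829709e-02,  1.87916321e-04]), 'tool_pos': array([181.91664763, 623.45402358, 221.47961624]), 'ee_rot': array([[-9.59999326e-01,  2.80001987e-01, -4.25958074e-04],
       [ 2.80002290e-01,  9.59997560e-01, -1.84429353e-03],
       [-1.07487140e-04, -1.88978978e-03, -9.99998209e-01]]), 'contact_force': array([-0.13071454,  0.49606662, -0.45572046]), 'wrist_torque': array([-0.01401066,  0.05301794,  0.00437357]), 'gripper_force': 0.0, 'gripper_width': 86.88267451456358}
scene [[465.9469775    0.         250.7121534 ]
 [  0.         465.9469775  194.60099665]
 [  0.           0.           1.        ]] [[ 9.96449583e-01 -8.23786196e-02  1.73779251e-02 -5.73021462e+02]
 [-4.18444311e-02 -6.63694775e-01 -7.46832169e-01 -1.34431630e+02]
 [ 7.30566413e-02  7.43453434e-01 -6.64785468e-01  1.51253660e+03]
 [ 0.00000000e+00  0.00000000e+00  0.00000000e+00  1.00000000e+00]]
top [[413.11932996   0.         257.20016346]
 [  0.         413.11932996 193.85764068]
 [  0.           0.           1.        ]] [[-5.19793825e-03 -9.99985479e-01 -1.42210626e-03 -3.08821591e+02]
 [-9.84343369e-01  5.36718039e-03 -1.76179810e-01  5.55803805e+02]
 [ 1.76184884e-01  4.84069097e-04 -9.84356974e-01  1.14654249e+03]
 [ 0.00000000e+00  0.00000000e+00  0.00000000e+00  1.00000000e+00]]
```

View pics/scene0.png

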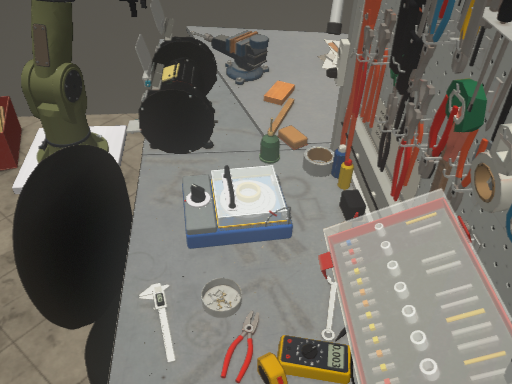

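View pics/top0.png

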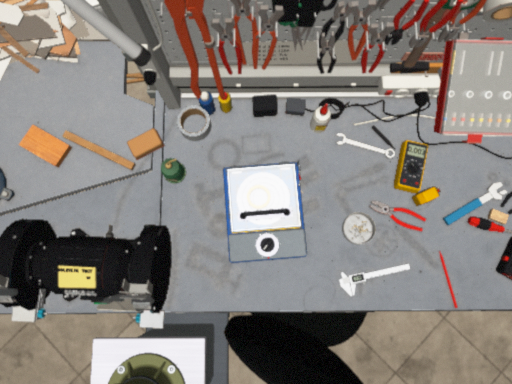

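The scene view shows the lapper (deck about 185-290, 165-240) with the knob near (197,193) and the handle at about (229,187). In the top view the knob is at (267,244), the handle runs (242,213) to (288,211), the tin is at (358,228) and the can at (173,170).

```bash
cat > h.py <<'E'
import numpy as np,cv2
def ray(c,u,v):
    E=c["extrinsics"];R=E[:3,:3];o=-R.T@E[:3,3];d=R.T@np.linalg.inv(c["intrinsics"])@[u,v,1];return o,d/np.linalg.norm(d)
def onz(c,u,v,z):
    o,d=ray(c,u,v);return o+d*(z-o[2])/d[2]
def tri(c1,p1,c2,p2):
    o1,d1=ray(c1,*p1);o2,d2=ray(c2,*p2)
    k=np.linalg.lstsq(np.c_[d1,-d2],o2-o1,rcond=None)[0];a=o1+k[0]*d1;b=o2+k[1]*d2
    return (a+b)/2,np.linalg.norm(a-b)
def proj(c,p):
    q=c["extrinsics"][:3,:3]@p+c["extrinsics"][:3,3];q=c["intrinsics"]@q;return q[:2]/q[2]
E
python3 - <<'E'
from h import *
T=dict(np.load("top0.npz"));S=dict(np.load("scene0.npz"))
for n,c,b in(("top",T,(215,155,315,270)),("scene",S,(175,155,300,250))):
    im=c["image"];x0,y0,x1,y1=b
    cr=im[y0:y1,x0:x1];m=(cr.max(2)<60).astype(np.uint8)
    k,l,st,ce=cv2.connectedComponentsWithStats(m)
    for i in range(1,k):
        if st[i,4]>15:
            r=cv2.minAreaRect(np.argwhere(l==i)[:,::-1].astype(np.float32));print(n,st[i],ce[i]+[x0,y0],np.round(np.array(r[0])+[x0,y0],1),np.round(r[1],1),r[2])
    cv2.imwrite(f"pics/{n}c.png",cv2.resize(cr[:,:,::-1],None,fx=5 if n=="top" else 6,fy=5 if n=="top" else 6,interpolation=cv2.INTER_CUBIC))
    hsv=cv2.cvtColor(cr,cv2.COLOR_RGB2HSV)
    mb=((hsv[...,0]>100)&(hsv[...,0]<130)&(hsv[...,1]>110)).astype(np.uint8)
    cs,_=cv2.findContours(mb,0,2)
    for q in cs:
        if cv2.contourArea(q)>60:print("blue",cv2.minAreaRect(q+np.array([x0,y0])))
E
```

```text
top [26 55 48  8 97] [264.51546392 212.4742268 ] [264.5 213.1] [ 4.  47.3] 84.68545532226562
top [47 84 11 12 79] [267.4556962  243.49367089] [267.  244.5] [11. 10.] 90.0
blue ((226.5, 201.0), (66.18336486816406, 3.243671178817749), 86.42366790771484)
scene [17 33  5  8 25] [193.64 191.16] [194.  191.5] [7. 4.] 90.0
blue ((238.90545654296875, 231.33956909179688), (12.328310012817383, 105.10687255859375), 79.34609985351562)
```

View pics/topc.png

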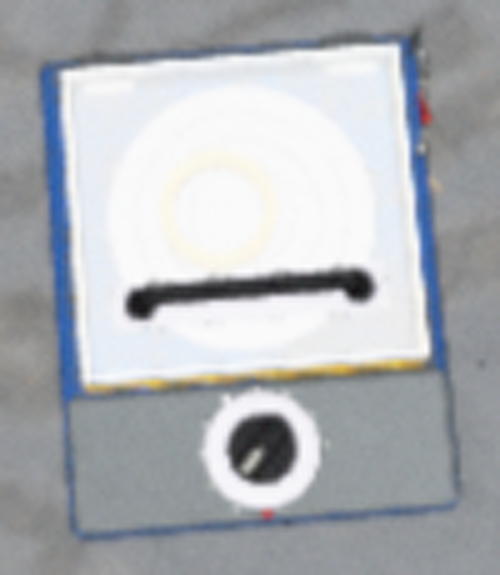

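View pics/scenec.png

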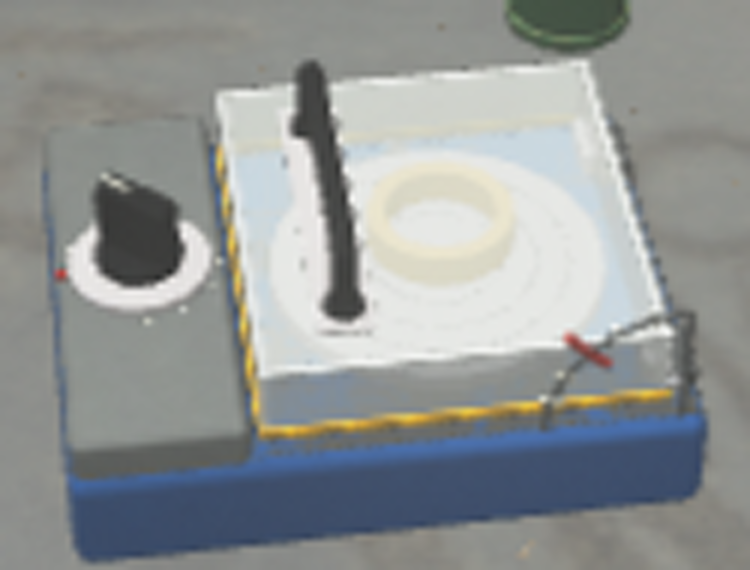

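The top crop shows the knob disc centred at crop (262,449) with its line toward the lower left, and the handle bar from (150,298) to (352,280). The scene crop shows the bar from (312,72) to (350,245) with the red mark at (588,350).

Run:
```python
from h import *
np.set_printoptions(precision=1,suppress=True)
T=dict(np.load("top0.npz"));S=dict(np.load("scene0.npz"))
def tc(u,v):return (u+.5)/5-.5+215,(v+.5)/5-.5+155
def sc(u,v):return (u+.5)/6-.5+175,(v+.5)/6-.5+155
for n,a,b in(("barmid",(250,289),(331,158)),("mark",(425,110),(588,350)),("reddot",(268,515),(61,273)),("knobline tip top",(247,468),(112,180)),("flange base",(262,449),(139,260)),("ledge rear right",(443,372),(250,435)),("ledge front left",(73,530),(45,125)),("ledge rear left",(70,400),(200,118))):
    print(n,*tri(T,tc(*a),S,sc(*b)))
# depth cloud
def cloud(c):
    h,w=c["depth"].shape;u,v=np.meshgrid(np.arange(w),np.arange(h));P=np.c_[u.ravel(),v.ravel(),np.ones(h*w)]@np.linalg.inv(c["intrinsics"]).T*c["depth"].reshape(-1,1)
    return ((P-c["extrinsics"][:3,3])@c["extrinsics"][:3,:3]).reshape(h,w,3)
k0=onz(T,267.4,244.8,100)
for n,c in(("top",T),("scene",S)):
    X=cloud(c);ok=(c["depth"]>0)&(np.linalg.norm(X[...,:2]-k0[:2],axis=2)<260)
    L=ok&(abs(X[...,2]-80)<4)
    m=cv2.morphologyEx(L.astype(np.uint8),cv2.MORPH_OPEN,np.ones((3,3)))
    k,l,st,_=cv2.connectedComponentsWithStats(m);i=1+st[1:,4].argmax();p=X[l==i][:,:2].astype(np.float32)
    print(n,"ledge",cv2.minAreaRect(p),X[l==i][:,2].mean())
    D=ok&(c["image"].max(2)<60)&(X[...,2]>90)
    kn=D&(np.linalg.norm(X[...,:2]-k0[:2],axis=2)<35);hb=D&~kn&(X[...,2]>128)
    for nm,m in(("knobtop",kn&(X[...,2]>112)),("handle",hb)):
        q=X[m]
        if len(q)>5:print(n,nm,len(q),q.mean(0),q[:,2].max(),cv2.minAreaRect(q[:,:2].astype(np.float32)))
```

```text
barmid [ 489.6 -331.2  134.3] 1.9660227379708837
mark [ 592.2 -429.6  107.1] 0.8418279717067804
reddot [ 370.7 -341.    82.9] 0.26762696651414175
knobline tip top [ 395.  -329.   125.1] 1.045492485095592
flange base [ 405.7 -338.    86.1] 1.6520176928053592
ledge rear right [ 450.  -439.3   76. ] 1.5005899766164346
ledge front left [ 361.9 -234.3   80.5] 2.8360554894547394
ledge rear left [ 433.7 -232.    79.2] 1.575126653308066
top ledge ((403.0405578613281, -278.9206237792969), (76.39736938476562, 86.22999572753906), 0.4169139862060547) 79.6991893239831
top knobtop 39 [ 409.  -339.5  123.2] 128.52256526390514 ((405.98529052734375, -337.3926086425781), (13.821083068847656, 29.691116333007812), 52.40492630004883)
top handle 1116 [ 192.8 -300.1  192.3] 242.84092769299937 ((322.36553955078125, -311.49627685546875), (143.62818908691406, 351.9497375488281), 86.42764282226562)
scene ledge ((409.408447265625, -395.50909423828125), (75.53099060058594, 103.07906341552734), 4.880794525146484) 81.02783652057263
scene knobtop 14 [ 395.7 -340.   116.8] 122.57466499339634 ((396.14044189453125, -340.995361328125), (4.950239181518555, 13.474329948425293), 39.714778900146484)
scene handle 1085 [ 165.1 -319.   183.7] 240.73486858391772 ((163.3047637939453, -302.49041748046875), (139.88998413085938, 33.56032943725586), 70.39997100830078)
```

Run:
```python
from h import *
np.set_printoptions(precision=0,suppress=True,linewidth=200)
def cloud(c):
    h,w=c["depth"].shape;u,v=np.meshgrid(np.arange(w),np.arange(h));P=np.c_[u.ravel(),v.ravel(),np.ones(h*w)]@np.linalg.inv(c["intrinsics"]).T*c["depth"].reshape(-1,1)
    return ((P-c["extrinsics"][:3,3])@c["extrinsics"][:3,:3])[c["depth"].ravel()>0]
for n in("top","scene"):
    X=cloud(dict(np.load(n+"0.npz")))
    H=np.full((12,14),-1.)
    for p in X:
        i=int((p[0]+0)//75);j=int((700-p[1])//100)
        if 0<=i<12 and 0<=j<14:H[i,j]=max(H[i,j],p[2])
    print(n,"rows x from 0 by75, cols y from 700 down by 100");print(H)
```

```text
top rows x from 0 by75, cols y from 700 down by 100
[[ -1.  -1.  -1.  -1.  -1.  15. 168. 141.  17.  -1.  -1.  -1. 185.  -1.]
 [ -1.  -1.  -1.  -1.  -1.   7.  35.  36.   7. 240. 268. 263. 226.  -1.]
 [ -1.  -1.   3. 125. 127.   4. 120. 129.   5. 235. 241.   8.   3.   3.]
 [ -1.  -1.   4. 200. 374. 363. 392. 396.   7.   7.   8.   8.  10.   7.]
 [ -1.  -1.  -1.  -1. 311. 229. 229. 317.   8.  84.  85.  82.  17.  17.]
 [ -1.  -1.   1. 240. 258. 215. 214. 256.   7. 104. 129.  86.  33.  33.]
 [ -1.  -1.   6. 207. 214.  39.   7. 195.   7. 148. 148. 109.  32.  32.]
 [ -1.  -1.  28.   6.   7.   7.   7.  47.   8. 106. 107. 117.   8.  17.]
 [ -1.  -1.  23.  27.  27.  23.  22. 173.   8. 106. 108. 127.   8.   7.]
 [ -1.  -1.  25.  30.  30.  25.  36.  50.  53.   8.   9.   6.  12.  14.]
 [ -1.  -1.   8.  28.  22.   7. 589. 581. 509. 501. 541. 498. 562. 559.]
 [ -1.  -1.   5.   6.   9.   7.   6. 535. 542. 541. 530. 523. 511. 527.]]
scene rows x from 0 by75, cols y from 700 down by 100
[[ -1.  -1.  -1.  -1.  -1.   7. 483. 450.  -1.  -1. 267. 267. 242.  -1.]
 [ -1. 300.  -1.  -1.  -1.   8. 477.  21.  -1. 240. 269. 269. 231.  -1.]
 [257. 302.  -1. 127. 131.  -1. 119. 129.   5. 232. 237.   5.   4.   6.]
 [ -1.  -1.  -1. 376. 396. 374. 388. 395.   8.   7.   7.   7.  12.   9.]
 [ -1.  -1.  -1. 323. 320. 229. 228. 318.   8.  86.  91.  81.  17.  18.]
 [141.  -1.  -1. 253. 258. 214. 214. 254.   8. 105. 128.  85.  34.  33.]
 [120. 156.  17. 199. 207.  39.   9. 175.   6. 146. 150. 133.  36.  33.]
 [119. 165. 169.   9.   8.   6.   8.  53.   6. 106. 106. 115.   7.  16.]
 [ -1. 177. 180.  30.  30.  23.  34. 177.   8. 106. 106. 125.   6.   6.]
 [  8.  26. 178.  32.  33.  24.  36.  51.  54.   7.   7.   6.  11.  12.]
 [  9.  10.   9.  30.  21.   7.  33. 495. 510. 502. 541. 634. 677. 718.]
 [  7.   7.   9.   8.   9.   7.   7. 503. 544. 568. 606. 648. 679. 709.]]
```

Run:
```python
import numpy as np
a=np.radians(np.linspace(73.7,-39.7,37));r=np.interp(np.arange(37),[0,12,24,36],[649,590,560,528])
P=np.c_[r*np.cos(a),r*np.sin(a)]/1000;Q=P.round(3);d=np.diff(Q,axis=0).round(3)
for i in(0,12,24):print([[float(x),float(y),0] for x,y in d[i:i+12]])
print(Q[0],Q[-1],np.radians(201.3)/36)
```

```text
[[0.032, -0.016, 0], [0.032, -0.017, 0], [0.03, -0.019, 0], [0.028, -0.02, 0], [0.027, -0.022, 0], [0.026, -0.023, 0], [0.024, -0.024, 0], [0.023, -0.025, 0], [0.021, -0.027, 0], [0.019, -0.027, 0], [0.018, -0.028, 0], [0.016, -0.029, 0]]
[[0.016, -0.028, 0], [0.015, -0.029, 0], [0.013, -0.03, 0], [0.011, -0.03, 0], [0.009, -0.03, 0], [0.008, -0.031, 0], [0.006, -0.031, 0], [0.004, -0.031, 0], [0.003, -0.031, 0], [0.0, -0.032, 0], [-0.001, -0.031, 0], [-0.002, -0.031, 0]]
[[-0.005, -0.03, 0], [-0.006, -0.03, 0], [-0.008, -0.03, 0], [-0.009, -0.029, 0], [-0.011, -0.028, 0], [-0.012, -0.027, 0], [-0.014, -0.027, 0], [-0.015, -0.025, 0], [-0.017, -0.025, 0], [-0.018, -0.024, 0], [-0.019, -0.022, 0], [-0.02, -0.021, 0]]
[0.182 0.623] [ 0.406 -0.337] 0.09759299400734961
```

Request:
{"name": "step_arm", "arguments": {"hand": [1,1,1,1,1,1,1,1], "dp": [[0,0,0.03],[0,0,0.03],[0,0,0.03],[0,0,0.03],[0,0,0.03],[0,0,0.03],[0,0,0.03],[0,0,0.03]], "angular": [[0,0,0],[0,0,0],[0,0,0],[0,0,0],[0,0,0],[0,0,0],[0,0,0],[0,0,0]]}}

```text
t: 0.77
tool_pos: [182.0, 623.6, 463.6]
ee_rot: [[-0.96, 0.28, -0.0], [0.28, 0.96, -0.001], [-0.0, -0.001, -1.0]]
contact_force: [0.5, 0.2, -0.3]
gripper_width: 87.2
gripper_force: 0.0
```

Request:
{"name": "step_arm", "arguments": {"hand": [0,0,0,0,0,0,0,0,0,0,0,0], "dp": [[0.032,-0.016,0],[0.032,-0.017,0],[0.03,-0.019,0],[0.028,-0.02,0],[0.027,-0.022,0],[0.026,-0.023,0],[0.024,-0.024,0],[0.023,-0.025,0],[0.021,-0.027,0],[0.019,-0.027,0],[0.018,-0.028,0],[0.016,-0.029,0]], "angular": [[0,0,-0.098],[0,0,-0.098],[0,0,-0.098],[0,0,-0.098],[0,0,-0.098],[0,0,-0.098],[0,0,-0.098],[0,0,-0.098],[0,0,-0.098],[0,0,-0.098],[0,0,-0.098],[0,0,-0.098]]}}

```text
t: 1.77
tool_pos: [478.9, 345.5, 461.8]
ee_rot: [[-0.106, 0.994, -0.001], [0.994, 0.106, -0.001], [-0.001, -0.001, -1.0]]
contact_force: [0.3, -0.7, 1.2]
gripper_width: 43.3
gripper_force: 0.0
```

Request:
{"name": "step_arm", "arguments": {"hand": [0,0,0,0,0,0,0,0,0,0,0,0], "dp": [[0.016,-0.028,0],[0.015,-0.029,0],[0.013,-0.03,0],[0.011,-0.03,0],[0.009,-0.03,0],[0.008,-0.031,0],[0.006,-0.031,0],[0.004,-0.031,0],[0.003,-0.031,0],[0.0,-0.032,0],[-0.001,-0.031,0],[-0.002,-0.031,0]], "angular": [[0,0,-0.098],[0,0,-0.098],[0,0,-0.098],[0,0,-0.098],[0,0,-0.098],[0,0,-0.098],[0,0,-0.098],[0,0,-0.098],[0,0,-0.098],[0,0,-0.098],[0,0,-0.098],[0,0,-0.098]]}}

```text
t: 2.77
tool_pos: [559.8, -19.5, 462.1]
ee_rot: [[0.877, 0.48, -0.001], [0.48, -0.877, -0.0], [-0.001, -0.0, -1.0]]
contact_force: [0.8, 0.1, 0.4]
gripper_width: 43.5
gripper_force: 0.0
```

Request:
{"name": "step_arm", "arguments": {"hand": [0,0,0,0,0,0,0,0,0,0,0,0], "dp": [[-0.005,-0.03,0],[-0.006,-0.03,0],[-0.008,-0.03,0],[-0.009,-0.029,0],[-0.011,-0.028,0],[-0.012,-0.027,0],[-0.014,-0.027,0],[-0.015,-0.025,0],[-0.017,-0.025,0],[-0.018,-0.024,0],[-0.019,-0.022,0],[-0.02,-0.021,0]], "angular": [[0,0,-0.098],[0,0,-0.098],[0,0,-0.098],[0,0,-0.098],[0,0,-0.098],[0,0,-0.098],[0,0,-0.098],[0,0,-0.098],[0,0,-0.098],[0,0,-0.098],[0,0,-0.098],[0,0,-0.098]]}}

```text
t: 3.77
tool_pos: [404.9, -337.0, 462.1]
ee_rot: [[0.781, -0.625, -0.001], [-0.625, -0.781, 0.0], [-0.001, 0.0, -1.0]]
contact_force: [-0.1, 0.2, 0.7]
gripper_width: 43.5
gripper_force: 0.0
```

Request:
{"name": "step_arm", "arguments": {"hand": [0,0,0,0,0,0,0,0,0,0,0,0], "dp": [[0.001,-0.001,-0.034],[0,0,-0.034],[0,0,-0.034],[0,0,-0.034],[0,0,-0.034],[0,0,-0.034],[0,0,-0.034],[0,0,-0.034],[0,0,-0.034],[0,0,-0.034],[0,0,-0.01],[0,0,-0.01]], "angular": [[0,0,0.02],[0,0,0],[0,0,0],[0,0,0],[0,0,0],[0,0,0],[0,0,0],[0,0,0],[0,0,0],[0,0,0],[0,0,0],[0,0,0]]}}

```text
t: 4.77
tool_pos: [406.1, -336.4, 101.2]
ee_rot: [[0.796, -0.606, -0.003], [-0.606, -0.796, 0.001], [-0.003, 0.001, -1.0]]
contact_force: [0.1, -0.0, 0.5]
gripper_width: 43.5
gripper_force: 0.0
```

Request:
{"name": "step_arm", "arguments": {"hand": [-1,-1,-1,-1,-1,-1], "dp": [[0,0,0],[0,0,0],[0,0,0],[0,0,0],[0,0,0],[0,0,0]], "angular": [[0,0,0],[0,0,0],[0,0,0],[0,0,0],[0,0,0],[0,0,0]]}}

```text
t: 5.27
tool_pos: [407.5, -338.0, 103.7]
ee_rot: [[0.796, -0.605, 0.002], [-0.605, -0.796, -0.002], [0.002, 0.0, -1.0]]
contact_force: [-0.2, -0.8, 3.4]
gripper_width: 14.0
gripper_force: 30.0
```

Run:
```python
from plant import observe,capture
import cv2,numpy as np
s=observe();print(s["wrist_torque"],s["qpos"])
```

```text
[-0.09713875  0.26475958 -0.01591426] [-10.51890799  12.48922671  52.83338082 110.16637311 -11.18990932
  62.53202198 -80.40957703]
```

Request:
{"name": "step_arm", "arguments": {"hand": [-1,-1,-1,-1,-1,-1,-1,-1,-1,-1,-1,-1], "dp": [[0,0,0],[0,0,0],[0,0,0],[0,0,0],[0,0,0],[0,0,0],[0,0,0],[0,0,0],[0,0,0],[0,0,0],[0,0,0],[0,0,0]], "angular": [[0,0,0.06],[0,0,0.06],[0,0,0.06],[0,0,0.06],[0,0,0.06],[0,0,0.06],[0,0,0.06],[0,0,0.06],[0,0,0.06],[0,0,0.06],[0,0,0.06],[0,0,0.04]]}}

```text
t: 6.27
tool_pos: [407.6, -337.5, 103.7]
ee_rot: [[0.999, 0.052, 0.002], [0.052, -0.999, -0.001], [0.002, 0.001, -1.0]]
contact_force: [-1.3, -0.6, 4.2]
gripper_width: 13.4
gripper_force: 30.0
```

Run:
```python
from plant import observe
s=observe();print(s["wrist_torque"],s["effort"][6],s["ee_rot"])
```

```text
[-0.01550196  0.29287592 -0.07148595] -0.2683516312390566 [[ 9.98625218e-01  5.23916090e-02  1.67127193e-03]
 [ 5.23927090e-02 -9.98626366e-01 -6.21263169e-04]
 [ 1.63642724e-03  7.07971531e-04 -9.99998410e-01]]
```

Request:
{"name": "step_arm", "arguments": {"hand": [-1,-1], "dp": [[0,0,0],[0,0,0]], "angular": [[0,0,0.04],[0,0,0]]}}

```text
t: 6.43
tool_pos: [407.6, -337.5, 103.7]
ee_rot: [[0.996, 0.089, 0.002], [0.089, -0.996, -0.0], [0.002, 0.001, -1.0]]
contact_force: [-0.7, 0.6, 5.1]
gripper_width: 13.9
gripper_force: 30.1
```

Run:
```python
from plant import observe
s=observe();print(s["wrist_torque"],s["effort"][6],s["ee_rot"])
```

```text
[ 0.07359174  0.30277092 -0.38540362] 0.8197915367782116 [[ 9.95996120e-01  8.93759516e-02  1.91520903e-03]
 [ 8.93768190e-02 -9.95997814e-01 -3.72038342e-04]
 [ 1.87429273e-03  5.41724036e-04 -9.99998097e-01]]
```

Request:
{"name": "step_arm", "arguments": {"hand": [-1,-1,0,0,0,0,0,0,0,0,0], "dp": [[0,0,0],[0,0,0],[0,0,0],[0,0,0],[0,0,0],[0,0,0],[0,0,0.02],[0,0,0.03],[0,0,0.03],[0,0,0.03],[0,0,0]], "angular": [[0,0,0.02],[0,0,0],[0,0,0],[0,0,0],[0,0,0],[0,0,0],[0,0,0],[0,0,0],[0,0,0],[0,0,0],[0,0,0]]}}

```text
t: 7.35
tool_pos: [409.6, -339.2, 218.2]
ee_rot: [[0.994, 0.109, 0.008], [0.109, -0.994, -0.004], [0.008, 0.005, -1.0]]
contact_force: [0.1, -0.4, -0.1]
gripper_width: 43.2
gripper_force: 0.0
```

Request:
{"name": "step_arm", "arguments": {"hand": [0,0,0,0,0,0,0,0,0,0,0,0], "dp": [[0.01,0.001,0],[0.01,0.001,0],[0.01,0.001,0],[0.01,0.001,0],[0.01,0.001,0],[0.01,0.001,0],[0.01,0,0],[0.01,0,0],[0,0,0],[0,0,0],[0,0,0],[0,0,0]], "angular": [[0,0,0.12],[0,0,0.12],[0,0,0.12],[0,0,0.12],[0,0,0.12],[0,0,0.12],[0,0,0.12],[0,0,0.12],[0,0,0.12],[0,0,0.12],[0,0,0.12],[0,0,0.12]]}}

```text
t: 8.35
tool_pos: [486.9, -330.8, 211.7]
ee_rot: [[0.015, 1.0, -0.001], [1.0, -0.015, 0.0], [0.0, -0.001, -1.0]]
contact_force: [0.3, 0.3, -0.1]
gripper_width: 43.5
gripper_force: 0.0
```

Run:
```python
from plant import observe,capture
import cv2,numpy as np
s=observe();print(s["tool_pos"],np.degrees(np.arctan2(s["ee_rot"][1,1],s["ee_rot"][0,1])))
o=[]
for n,b in(("scene",(160,120,290,250)),("top",(205,150,325,270))):
    c=capture(n);np.savez(n+"1.npz",**c);x0,y0,x1,y1=b
    o.append(cv2.resize(c["image"][y0:y1,x0:x1,::-1],(400,400),interpolation=cv2.INTER_CUBIC))
cv2.imwrite("pics/b.png",np.hstack(o))
```

```text
[ 486.8683827  -330.76679058  211.70820788] -0.8602353610272457
```

View pics/b.png

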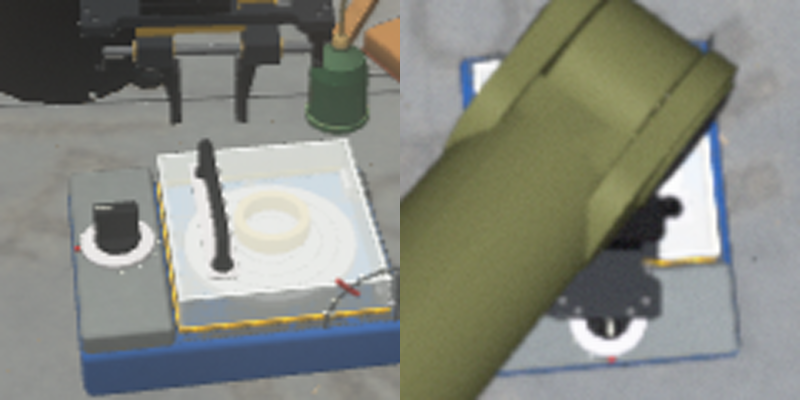

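The top view shows the knob's white line at crop (610,325) pointing at the red dot (612,358), so the knob is off. The scene view shows the fingers open above the handle bar.

Request:
{"name": "step_arm", "arguments": {"hand": [0,0,0,0,0,0], "dp": [[0.002,0,-0.018],[0,0,-0.02],[0,0,-0.02],[0,0,-0.02],[0,0,-0.015],[0,0,0]], "angular": [[0,0,0.09],[0,0,0],[0,0,0],[0,0,0],[0,0,0],[0,0,0]]}}

```text
t: 8.95
tool_pos: [486.8, -329.4, 115.8]
ee_rot: [[-0.066, 0.998, -0.006], [0.998, 0.066, 0.003], [0.003, -0.006, -1.0]]
contact_force: [0.2, 1.0, 0.7]
gripper_width: 43.4
gripper_force: 0.0
```

Request:
{"name": "step_arm", "arguments": {"hand": [-1,-1,-1,-1,-1,-1], "dp": [[0,0,0],[0,0,0],[0,0,0],[0,0,0],[0,0,0],[0,0,0]], "angular": [[0,0,0],[0,0,0],[0,0,0],[0,0,0],[0,0,0],[0,0,0]]}}

```text
t: 9.45
tool_pos: [489.6, -331.2, 120.2]
ee_rot: [[-0.069, 0.998, 0.002], [0.998, 0.069, -0.0], [-0.001, 0.002, -1.0]]
contact_force: [8.1, 0.2, -1.2]
gripper_width: 11.3
gripper_force: 13.6
```

Run:
```python
import numpy as np
from plant import observe
s=observe();print(s["tool_pos"],s["wrist_torque"],np.degrees(np.arctan2(s["ee_rot"][1,1],s["ee_rot"][0,1])))
yaw=.08;t=np.radians(np.linspace(0,45,25));r=np.hypot(140,76);f=np.arctan2(76,140)
u=140-r*np.cos(f+t);z=r*np.sin(f+t)-76
P=np.c_[u*np.cos(yaw),u*np.sin(yaw),z]/1000
print(np.diff(P,axis=0).round(4).tolist(),P[-1])
```

```text
[ 489.57172781 -331.15217475  120.22445963] [-0.05381213 -1.32825526  0.01086359] 3.9379917335403514
[[0.0026, 0.0002, 0.0045], [0.0027, 0.0002, 0.0045], [0.0028, 0.0002, 0.0044], [0.003, 0.0002, 0.0043], [0.0031, 0.0003, 0.0042], [0.0033, 0.0003, 0.0041], [0.0034, 0.0003, 0.004], [0.0035, 0.0003, 0.0038], [0.0036, 0.0003, 0.0037], [0.0038, 0.0003, 0.0036], [0.0039, 0.0003, 0.0035], [0.004, 0.0003, 0.0033], [0.0041, 0.0003, 0.0032], [0.0042, 0.0003, 0.0031], [0.0043, 0.0003, 0.0029], [0.0044, 0.0004, 0.0028], [0.0045, 0.0004, 0.0027], [0.0046, 0.0004, 0.0025], [0.0046, 0.0004, 0.0024], [0.0047, 0.0004, 0.0022], [0.0048, 0.0004, 0.002], [0.0048, 0.0004, 0.0019], [0.0049, 0.0004, 0.0017], [0.005, 0.0004, 0.0016]] [0.09444214 0.00757153 0.07673506]
```

Request:
{"name": "step_arm", "arguments": {"hand": [-1,-1,-1,-1,-1,-1,-1,-1,-1,-1], "dp": [[0.001,0,0],[0,0,0],[0.0026,0.0002,0.0045],[0.0027,0.0002,0.0045],[0.0028,0.0002,0.0044],[0.003,0.0002,0.0043],[0.0031,0.0003,0.0042],[0.0033,0.0003,0.0041],[0.0034,0.0003,0.004],[0.0035,0.0003,0.0038]], "angular": [[0,0,0],[0,0,0],[0,0,0],[0,0,0],[0,0,0],[0,0,0],[0,0,0],[0,0,0],[0,0,0],[0,0,0]]}}

```text
t: 10.28
tool_pos: [512.8, -329.4, 153.8]
ee_rot: [[-0.068, 0.998, -0.003], [0.998, 0.068, 0.0], [0.001, -0.003, -1.0]]
contact_force: [-7.2, 0.3, 0.4]
gripper_width: 11.1
gripper_force: 30.0
```

Run:
```python
from plant import observe,capture
import cv2,numpy as np
s=observe();print(s["tool_pos"],s["wrist_torque"],s["contact_force"])
c=capture("scene");np.savez("scene2.npz",**c)
cv2.imwrite("pics/c.png",cv2.resize(c["image"][110:250,160:300,::-1],(560,560),interpolation=cv2.INTER_CUBIC))
```

```text
[ 512.8377687  -329.39611474  153.78162746] [-0.08487818  1.75602023  0.03279359] [-7.16993846  0.26388287  0.39571879]
```

View pics/c.png

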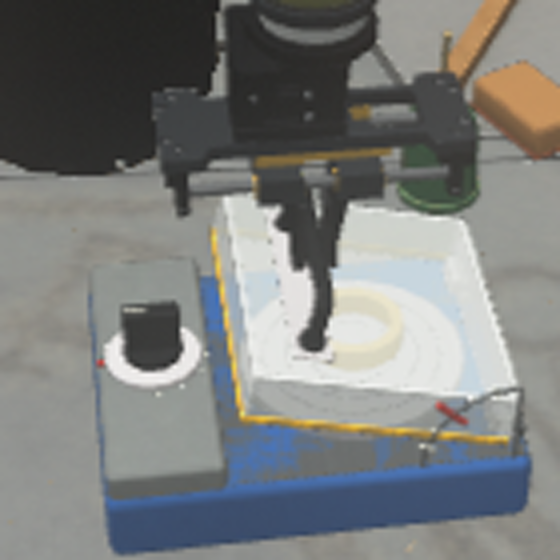

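The guard is following the grip and has risen to roughly 15°: its yellow edge runs from crop (245,415) to (505,440). The knob line still points at the dot.

Request:
{"name": "step_arm", "arguments": {"hand": [-1,-1,-1,-1,-1,-1,-1,-1,-1,-1], "dp": [[0.0032,0.0003,0.0037],[0.0038,0.0003,0.0036],[0.0039,0.0003,0.0035],[0.004,0.0003,0.0033],[0.0041,0.0003,0.0032],[0.0042,0.0003,0.0031],[0.0043,0.0003,0.0029],[0.0044,0.0004,0.0028],[0,0,0],[0,0,0]], "angular": [[0,0,0],[0,0,0],[0,0,0],[0,0,0],[0,0,0],[0,0,0],[0,0,0],[0,0,0],[0,0,0],[0,0,0]]}}

```text
t: 11.17
tool_pos: [545.4, -327.1, 181.9]
ee_rot: [[-0.068, 0.998, -0.001], [0.998, 0.068, 0.0], [0.0, -0.001, -1.0]]
contact_force: [-9.4, 1.9, 9.1]
gripper_width: 10.9
gripper_force: 30.0
```

Request:
{"name": "step_arm", "arguments": {"hand": [-1,-1,-1,-1,-1,-1,-1,-1,-1,-1,-1], "dp": [[0.0045,0.0004,0.0027],[0.0046,0.0004,0.0025],[0.0046,0.0004,0.0024],[0.0047,0.0004,0.0022],[0.0048,0.0004,0.002],[0.0048,0.0004,0.0019],[0.0049,0.0004,0.0017],[0.005,0.0004,0.0016],[0,0,0],[0,0,0],[0,0,0]], "angular": [[0,0,0],[0,0,0],[0,0,0],[0,0,0],[0,0,0],[0,0,0],[0,0,0],[0,0,0],[0,0,0],[0,0,0],[0,0,0]]}}

```text
t: 12.08
tool_pos: [585.1, -324.2, 198.2]
ee_rot: [[-0.069, 0.998, 0.002], [0.998, 0.069, -0.002], [-0.002, 0.002, -1.0]]
contact_force: [-4.0, -1.3, 7.0]
gripper_width: 11.0
gripper_force: 30.0
```

Run:
```python
from plant import observe,capture
import cv2,numpy as np
s=observe();print(s["tool_pos"],s["wrist_torque"],s["contact_force"])
o=[]
for n,b in(("scene",(180,100,300,240)),("top",(205,150,325,270))):
    c=capture(n);np.savez(n+"3.npz",**c);x0,y0,x1,y1=b
    if n=="scene":cv2.imwrite("pics/d.png",cv2.resize(c["image"][140:240,200:300,::-1],(600,600),interpolation=cv2.INTER_CUBIC))
```

```text
[ 585.05802626 -324.16680871  198.22041651] [-0.39374085  1.03967976  0.0802128 ] [-3.95120338 -1.32073197  7.00503408]
```

View pics/d.png

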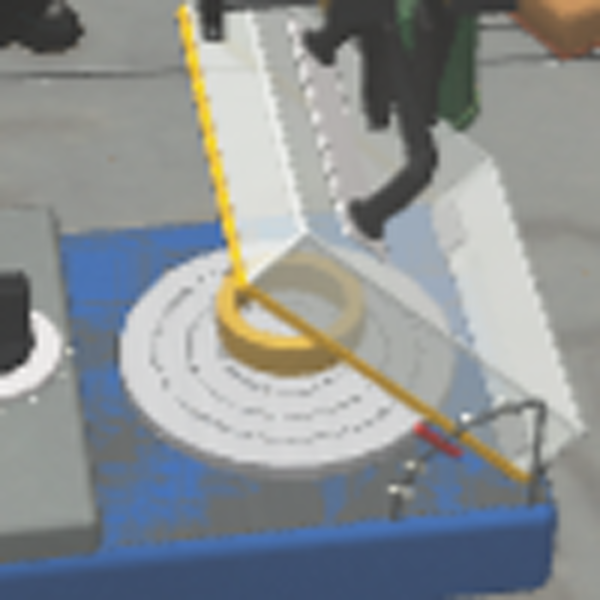

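The guard is near 45°: its yellow side edge runs from crop (248,290) to (525,480), and the red mark from (418,428) to (458,455). I'll measure the angle from the masks.

```bash
cat > ang.py <<'E'
from h import *
import sys
np.set_printoptions(precision=1,suppress=True)
def ang(c,yaw=.08,k=(406,-337.7),pr=True):
    R=np.array([[np.cos(yaw),-np.sin(yaw),0],[np.sin(yaw),np.cos(yaw),0],[0,0,1]]);O=np.array([*k,0])+R@[98,0,0]
    def onp(u,v,y):
        o,d=ray(c,u,v);o=R.T@(o-O);d=R.T@d;p=o+d*(y-o[1])/d[1];return 125-p[0],p[2]-62
    x0,y0=200,140;cr=c["image"][y0:240,x0:300];h=cv2.cvtColor(cr,cv2.COLOR_RGB2HSV).astype(int);H,S,V=h[...,0],h[...,1],h[...,2]
    yl=np.argwhere((H>17)&(H<27)&(S>150)&(V>130))[:,::-1]
    yl=yl[(yl[:,0]>62)&(yl[:,1]>54)&(yl[:,0]<89)]+[x0,y0]
    rd=np.argwhere(((H<6)|(H>174))&(S>130)&(V>90))[:,::-1];rd=rd[(rd[:,0]>60)&(rd[:,1]>60)]+[x0,y0]
    Y=np.array([onp(*p,-95) for p in yl]);M=np.array([onp(*p,-105) for p in rd])
    vx,vy,ax,ay=cv2.fitLine(Y.astype(np.float32),cv2.DIST_HUBER,0,.01,.01).ravel()
    print("edge n",len(Y),"slope",np.degrees(np.arctan(vy/vx)),"at r0 z",ay-ax*vy/vx,"polar mean",np.degrees(np.arctan2(Y[:,1],Y[:,0])).mean(),"range",Y.min(0),Y.max(0))
    print("mark n",len(M),M.mean(0),"polar",np.degrees(np.arctan2(M[:,1],M[:,0])).mean(),"r",np.hypot(*M.T).min(),np.hypot(*M.T).max())
if __name__=="__main__":
    for yaw in(.07,.09):
        ang(dict(np.load(sys.argv[1])),yaw)
E
python3 ang.py scene3.npz
```

```text
edge n 24 slope 45.28127 at r0 z 5.713093 polar mean 52.446858903740484 range [1.8 8.8] [66.9 73. ]
mark n 3 [44.9 46.6] polar 46.02215325914756 r 57.16104282455202 73.08872308293326
edge n 24 slope 45.687866 at r0 z 0.56479645 polar mean 46.50224987506139 range [2.4 4.3] [68.2 70.1]
mark n 3 [46.1 43.1] polar 42.97675270719111 r 55.45228769701802 71.59392960868752
```

Request:
{"name": "step_arm", "arguments": {"hand": [-1,-1,-1,-1,-1,-1], "dp": [[-0.0012,0,0.001],[0,0,0],[0,0,0],[0,0,0],[0,0,0],[0,0,0]], "angular": [[0,0,0],[0,0,0],[0,0,0],[0,0,0],[0,0,0],[0,0,0]]}}

```text
t: 12.68
tool_pos: [583.1, -324.3, 197.7]
ee_rot: [[-0.068, 0.998, 0.001], [0.998, 0.068, -0.002], [-0.002, 0.001, -1.0]]
contact_force: [-1.2, -5.0, 1.0]
gripper_width: 11.4
gripper_force: 30.0
```

Run:
```python
from plant import observe,capture
from ang import *
s=observe();print(s["tool_pos"],s["contact_force"],s["qvel"])
c=capture("scene");ang(c,.08)
```

```text
[ 583.1 -324.3  197.7] [-1.2 -5.   1. ] [ 0.  -0.  -0.1  0.  -0.  -0.   0. ]
edge n 27 slope 45.38242 at r0 z 2.2061958 polar mean 49.03367032416205 range [2.1 6.6] [67.6 71.5]
mark n 4 [46.2 45.5] polar 44.52880381687118 r 56.286792609953174 72.32789016075527
```

```bash
python3 -c "
from plant import order
print(order.finish_job())"
```

```text
the job is handed in; nothing more can be done
None
```

The knob is at its off stop and the arm is holding the guard still by its handle at about 45° (44.9° from arm motion, 45.4° from the camera); it never touched the ring, can or tin, and I handed the job in at about 13 s.

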